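# Change the cassette in the sloped reader

### The arm

A 7-joint arm with a two-finger parallel gripper is mounted at the origin on a cart in front of the work surface, level with it; the furniture and walls round the work are solid. World frame = base frame: x ahead of the robot, y to its left, z up, the work surface at z = 0. Lengths are in m, angles in rad, forces in N, time in s.
With the tool pointing down it reaches from about 0.4 to 0.85 m from the base axis. Payload 4.5 kg.
Tool frame: the origin (TCP) lies between the finger pads; the fingertips stand 11 mm ahead of it and the grasp point (between the pads) lies 8 mm behind it (r.tip_reach is the distance from the TCP to the fingertips, in m); x points along the fingers, y is the direction in which the jaws open and shut, and the axes are right-handed (so a half turn about x gives the same grasp; the last joint's range is limited). The gripper opens to 88 mm and grips with 3 to 60 N. Pads are 18 mm wide; open, the fingers measure 123 mm over their backs; the gripper's body (75 mm by 187 mm) begins 45 mm behind the grasp point.
Start: joints at [1.225, 0.689, -0.195, 1.565, 0.157, 0.902, -0.215], TCP at [0.232, -0.58, 0.25] pointing down, gripper open.
Joint ranges: [-3.01, 3.01], [-0.46, 2.08], [-1.47, 1.51], [0.13, 2.56], [-1, 4.14], [0.04, 2.09], [-2.66, 2.66]. Speed limits (rad/s): [2.57, 2.57, 3.14, 3.14, 3.14, 3.14, 3.14].

### API

Orientations are given as a unit quaternion [x, y, z, w].
In Python, from plant import r gives the robot as it stands.
- The arm moves only by the tool drive_tool, never from a script. Its argument "deltas" is a list of rows, each a list of 3 entries, a list of its own where there are three numbers: the turn, a rotation vector about the tool's x, y, z in degrees, then the shift along the tool's x, y, z in cm, then the finger opening in cm, from 0 to 8.81. A call has 1 to 12 rows; each row shifts and turns the commanded pose from where the row before left it, along the tool's axes as they then stand; what a row does not reach is not made up. A row lasts 1/12 s, in which the tool goes at most 41.7 mm and 7.16 degrees, less where a joint would pass 70% of its speed; a pose out of reach is approached as far as the arm can. A call is refused whole if a number of a shift passes 4.17 or a number of a turn 7.16, either way. A call with a gripper value outside its range is refused whole. The fingers move at their own pace and stop on an object; "force" is the grip in N (left out, the last holds). Time passes only in rows, so rows that do not move let the fingers close. It gives the time, the measured TCP pose, the force and the opening at its end, in the units of the state.
- r.get_state(): the state, without advancing time (a new reading comes with each control period).
- r.snapshot(name): name is "scene" or "top" or "wrist"; returns a dict with "color" (420x560x3 uint8, red, green, blue), "fov_y" (degrees; the focal length in pixels is half the picture's height over the tangent of half this angle, whatever the lens; pixels are square), "cx", "cy" (the principal point, pixels), "k1" (the pictures are not rectified: a ray, as slopes to the right and down, at radius r is drawn at 1 + k1 r^2 times it, then the intrinsics apply), "extrinsics" (4x4, takes a point from world to camera coordinates); the wrist camera has in their place "tool_from_camera" (4x4, takes a point from camera to tool coordinates, whose origin is the TCP and whose axes are the tool frame's). Camera axes: x right, y up, looking along -z (the intrinsics and any distortion apply to the point x, -y, -z); pixel columns grow to the right and rows downward; lengths in m; the calibration is good to about 2 mm. A picture is of the moment at which its call begins: read the wrist's pose just before it. There is no depth.
- r.finish_job(): hands the job in, once; it reports no verdict.
The state is a dict: "clock": time; "q": joint angles; "qd": joint speeds; "joint_torque": joint torques, N m; "tool_pos": TCP position; "eef_rot": TCP orientation; "contact_force": force on the tool from outside, world axes, zero at the start; "moment": the same for the moment, N m; "opening": opening from 0.0 (shut) to 1.0 (fully open).
Only numpy, scipy, OpenCV 4.12 (cv2) and the standard library are available. Lean on these libraries where they do the work, as an engineer would, in place of code of your own. Each camera call takes 0.05 s, during which the arm holds its last target. There are 200 camera calls.

### The job

Change the cassette in the white reader: first slide the finished cassette out of the reader and put it down, fully home, in the free place of the metal rack. Then take the fresh cassette (the plate in the rack with the tall narrow tab, not the one with the low wide tab) and slide it fully home into the reader's slot. Leave everything else where it stands.

Things in the scene. Friction and masses are not known exactly. Their poses are not given: they have to be found in the camera images.
- finished: Finished cassette, in the reader's slot at the start. White plate with a grey window: 66 mm wide (x), 8 thick (y), 80 tall (z), lowest 6 mm tapered to 60 x 5; above it a middle tab 30 wide, 8 thick, from z = 80 to 118, to be gripped across its thickness. 0.12 kg. Origin: middle of its bottom edge. z points along the tab, leaning 0.6 rad from vertical to the front; y is level, x points back and up.
- fresh: Fresh cassette, the same shape, size and axes as the finished one (window, tall narrow tab); stands at the start in one of the rack's three places. Origin: middle of its bottom edge.
- dam: Blank dam plate in another of the rack's places: the same 66 x 8 x 80 mm body, but without window and with a low wide tab (60 mm wide, from z = 80 to 91 mm) instead of the tall narrow one. Not wanted. Origin: middle of its bottom edge, same axes.
- pad: Thin cork pad, 60 x 10 x 2 mm, fixed on the floor of the rack's free place. Origin: middle of that place's floor under the pad; axes as those of a plate standing there (z up along the slope). A plate at home there has its origin at x = 0, y = 0, z = 2 mm in this frame.
- reader_slot: The reader's slot. Origin: middle of its floor, where the origin of a cassette lies when home; axes as those of a cassette at home (z up along the slot, 0.6 rad from vertical). Free from x = -33 mm (lower guide, on which the plate's edge rests) to +36 and y = -5.5 to +5.5: 3 mm of play in all. Guides reach z = 52 mm, then flare out by 4 mm up to z = 64.
- reader: White reader, fixed, 165 x 120 mm foot; origin on the bench, 34 mm below the slot's floor centre; x to its back, y to its left, z up. Column at x = 40 to 80 mm, y = -45 to 45. Its head overhangs the slot at x = -40 to 85, y = -55 to 55, z = 196 to 238 mm, so the tool must lean with the cassette, which goes in and out along the slope.
- rack: Metal rack, fixed, 140 x 165 mm foot; origin on the bench under its middle place, x to its back, y to its left, z up. Three sloped places side by side at y = -58, 0, 58 mm, floor centres 34 mm up, leaning 0.6 rad like the slot. Each free from x = -33 to +37 and y = -6 to 6 in a plate's axes; guides 46 mm deep, then flared by 4 mm up to 58.
- bottle_mid: Bystander: amber dropper bottle, 32 mm across, 96 mm tall, standing between or near reader and rack; origin at the centre of its foot
- bottle_back: Bystander: second amber dropper bottle, 32 mm across, 96 mm tall, further back; origin at the centre of its foot
- timer: Bystander: small bench timer lying flat, 66 x 62 x 21 mm, nearest the robot; origin under its centre
- cap_loose: Bystander: ribbed screw cap, 46 mm across, 18 mm tall, on the left of the bench; origin under its centre
- jar_loose: Bystander: small open glass jar, 52 mm across, 90 mm tall, on the left of the bench; origin at the centre of its foot
- weighing_bottle: Bystander: low glass dish, 61 mm across, 27 mm tall, on the right of the bench; origin at the centre of its foot
Things that resemble listed ones, but are neither listed nor needed, are in the scene too. What is shaped like the finished but pink or yellow is not meant.

How it is judged:
On the way:
1. the finished cassette stands fully home in the rack's free place (x of finished in the frame of pad between -0.005 and 0.006 m and y of finished in the frame of pad between -0.004 and 0.004 m and z of finished in the frame of pad between -0.004 and 0.006 m and angle between the z axis of finished and the z axis of pad, either way round below 0.08 rad), for 0.2 s.
At the end, for the whole second after the job is handed in: The finished cassette is home in the rack's free place (within 6 mm of its floor) and the fresh one in the reader's slot (within 4 mm of its floor), each within 4 mm across its thickness, 5 to 6 mm across its width and 0.08 rad of the slot's lean, released and at rest; either way round (all of step 1 and x of fresh in the frame of reader_slot between -0.005 and 0.006 m and y of fresh in the frame of reader_slot between -0.004 and 0.004 m and z of fresh in the frame of reader_slot between -0.004 and 0.004 m and angle between the z axis of fresh and the z axis of reader_slot, either way round below 0.08 rad and linear speed of each of finished, fresh below 0.02 m/s); the robot touches nothing.
It fails at once if the dam plate is shifted by more than 15 mm (distance of dam from where it was at the start of the episode above 0.015 m).
It fails at once if a bystander (bottle, timer, cap, jar, dish) is shifted by more than 25 mm or knocked over (distance of any of bottle_mid, bottle_back, timer, cap_loose, jar_loose, weighing_bottle from where it was at the start of the episode above 0.025 m or angle between any of bottle_mid, bottle_back, timer, cap_loose, jar_loose, weighing_bottle's own z axis and vertical above 0.5 rad).
It also fails if it takes over 72 s, if anything falls off the work surface, if the arm or the gripper's body presses on something with over 40 N, if the wrist force passes 120 N, or if a joint passes its speed limit or range.

## Working session

There is one attempt and no reset: what is moved stays moved. The work goes in short steps, Python scripts to look and compute and a tool call to move; the robot and the scene stay as the last step left them, time stands still between calls to the robot, and variables do not carry over. Pictures are saved under pics/ and viewed, about 8 in all and at most 12, crops included, and the job is handed in when it is done.

Besides the shell and the picture viewer there is one more tool, called as a command line: name --argument value ..., lists and objects as JSON in quotes. drive_tool: Moves the arm, as the interface text tells. Its arguments: {"type":"object","properties":{"deltas":{"type":"array","items":{"type":"array"}},"force":{"type":"number"}},"required":["deltas"]}

```bash
ls; mkdir -p pics
python3 - <<'E'
from plant import r
import cv2
print(r.get_state()); 
for n in("scene","top"):
    s=r.snapshot(n); cv2.imwrite(f"pics/{n}0.png",s["color"][:,:,::-1]); print(n,{k:v for k,v in s.items() if k!="color"})
s=r.snapshot("wrist");print({k:v for k,v in s.items() if k!="color"})
E
```

```text
pics
{'clock': 0.0, 'q': array([ 1.22481374,  0.68997589, -0.19452444,  1.56633121,  0.15731679,
        0.90250607, -0.21510946]), 'qd': array([-0.00146845,  0.00205843, -0.00013071, -0.00024176,  0.00105338,
       -0.00132937,  0.00139145]), 'joint_torque': array([-2.71467088e-04, -5.27571952e+01, -1.26666360e+00, -1.53431064e+01,
       -5.26002282e-02,  6.41433435e-03,  1.68581464e-04]), 'tool_pos': array([ 0.23142986, -0.57991819,  0.24891875]), 'eef_rot': array([-0.69421964, -0.13412258,  0.69456025, -0.13287694]), 'contact_force': array([-0.78393825,  0.32631915, -0.02503117]), 'moment': array([ 0.00963564, -0.02751503, -0.07576902]), 'opening': 0.9966451394635846}
scene {'fov_y': 45.729491419974906, 'cx': 280.96475016975677, 'cy': 215.17969614283052, 'k1': -0.019865930611369195, 'extrinsics': array([[-0.60778696, -0.79409373,  0.00318701,  0.30487645],
       [ 0.61545826, -0.46851847,  0.63379932, -0.35907616],
       [-0.50180289,  0.38717643,  0.77349096, -1.13710253],
       [ 0.        ,  0.        ,  0.        ,  1.        ]])}
top {'fov_y': 49.16443460257628, 'cx': 27
[... 196 characters left out ...]
-1.23897594e-03,  1.06764705e-01,
        -5.27936053e-01],
       [-1.06762176e-01,  1.95424505e-03,  9.94282665e-01,
        -1.44086882e+00],
       [ 0.00000000e+00,  0.00000000e+00,  0.00000000e+00,
         1.00000000e+00]])}
{'fov_y': 65.91111583073155, 'cx': 278.8499977919597, 'cy': 208.7998984770588, 'k1': -0.06336277373145602, 'tool_from_camera': array([[ 3.48698854e-04,  2.89235041e-01, -9.57258047e-01,
        -1.35668050e-01],
       [ 9.99999906e-01,  1.47357996e-04,  4.08792508e-04,
         1.36844904e-04],
       [ 2.59296746e-04, -9.57258100e-01, -2.89234963e-01,
        -7.58329680e-02],
       [ 0.00000000e+00,  0.00000000e+00,  0.00000000e+00,
         1.00000000e+00]])}
```

View pics/scene0.png

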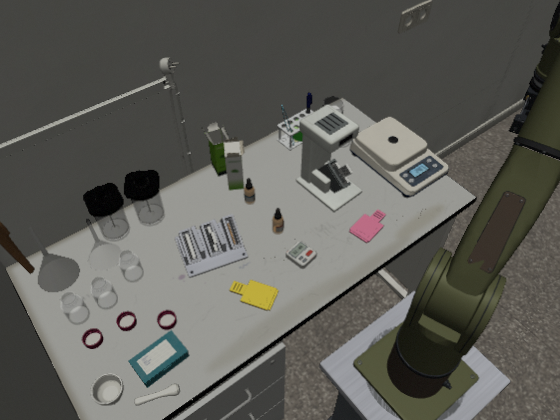

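View pics/top0.png

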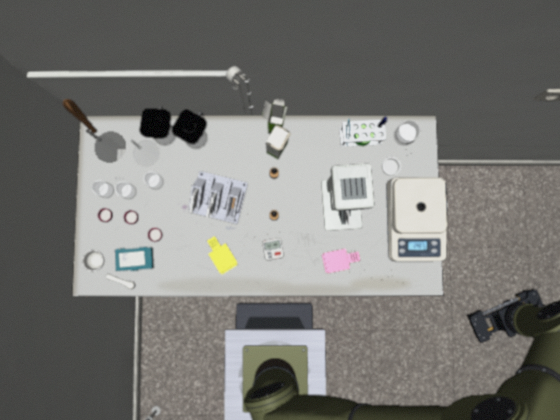

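The scene view shows the reader at (330,165) and the rack at (212,245). From above they are at (348,195) and (218,200). The pink plate at (367,227) and the yellow one at (258,294) are decoys. Next I'll look at crops of the rack and reader.

```bash
cat > h.py <<'E'
import numpy as np, cv2
from scipy.spatial.transform import Rotation as R
def cam(s,st=None):
    "returns K,dist,world_from_camera(cv axes)"
    f=210/np.tan(np.radians(s["fov_y"]/2)); K=np.array([[f,0,s["cx"]],[0,f,s["cy"]],[0,0,1.]])
    F=np.diag([1,-1,-1,1.])
    if "extrinsics" in s: W=np.linalg.inv(s["extrinsics"])@F
    else:
        T=np.eye(4);T[:3,:3]=R.from_quat(st["eef_rot"]).as_matrix();T[:3,3]=st["tool_pos"]
        W=T@s["tool_from_camera"]@F
    return K,np.array([s["k1"],0,0,0.]),W
def ray(c,uv):
    K,d,W=c; p=cv2.undistortPoints(np.array(uv,float).reshape(-1,1,2),K,d)[:,0]
    v=np.c_[p,np.ones(len(p))]@W[:3,:3].T
    return W[:3,3],v/np.linalg.norm(v,axis=1)[:,None]
def onplane(c,uv,z):
    o,v=ray(c,uv); return o+v*((z-o[2])/v[:,2])[:,None]
def tri(c1,u1,c2,u2):
    o1,v1=ray(c1,u1);o2,v2=ray(c2,u2);out=[]
    for a,b in zip(v1,v2):
        s=np.linalg.lstsq(np.c_[a,-b],o2-o1,rcond=None)[0]
        p,q=o1+a*s[0],o2+b*s[1]; out.append([*((p+q)/2),np.linalg.norm(p-q)])
    return np.array(out)
def proj(c,X):
    K,d,W=c; M=np.linalg.inv(W)
    return cv2.projectPoints(np.array(X,float).reshape(-1,1,3),cv2.Rodrigues(M[:3,:3])[0],M[:3,3],K,d)[0][:,0]
E
python3 - <<'E'
import cv2,numpy as np
s=cv2.imread("pics/scene0.png");t=cv2.imread("pics/top0.png")
def c(i,x,y,w=80,h=60,k=5): return cv2.resize(i[y:y+h,x:x+w],None,fx=k,fy=k,interpolation=cv2.INTER_CUBIC)
m=np.vstack([np.hstack([c(s,172,214),c(s,295,155)]),np.hstack([c(t,180,165),c(t,310,175)])])
cv2.imwrite("pics/crop1.png",m)
E
```

```text
(no output)
```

View pics/crop1.png

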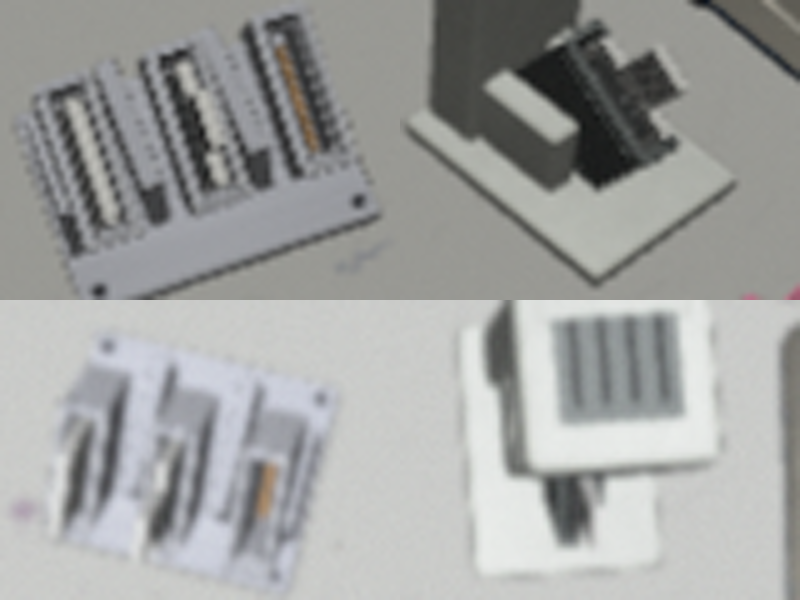

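The middle rack place holds the fresh cassette (tall narrow tab, scene about (213,238)). The left place holds the dam (scene about (190,245)) and the right place is free, with orange cork at about (231,233). The finished cassette's tab is at about (425-ish→ scene (347,171)). What could be mistaken for the fresh one is the dam, the pink plate and the yellow plate. Next I'll get the rough poses.

```bash
cat >> h.py <<'E'
def slotT(xy,yaw,z=0.034):
    "frame of a sloped place: floor centre xy, station yaw"
    T=np.eye(4);T[:3,:3]=(R.from_euler('z',yaw)*R.from_euler('y',-0.6)).as_matrix();T[:3,3]=[*xy,z];return T
def toolT(S,zg,dx=0,dy=0):
    "tool pose gripping at slot-z zg: tool x=-z_c, y=+y_c, z=+x_c"
    T=np.eye(4);A=S[:3,:3];T[:3,:3]=np.c_[-A[:,2],A[:,1],A[:,0]]
    T[:3,3]=S[:3,3]+A@[dx,dy,zg-0.008];return T
def cur(st):
    T=np.eye(4);T[:3,:3]=R.from_quat(st["eef_rot"]).as_matrix();T[:3,3]=st["tool_pos"];return T
def plan(A,B,n=None):
    "n equal rows (turn deg, shift cm) from pose A to B: turn spread evenly, screw motion"
    from scipy.linalg import logm,expm
    L=np.linalg.inv(A)@B
    n0=n or 1
    while True:
        D=expm(np.real(logm(L))/n0); t=np.degrees(R.from_matrix(D[:3,:3]).as_rotvec()); s=D[:3,3]*100
        if n or (np.linalg.norm(t)<6.5 and np.linalg.norm(s)<3.5): break
        n0+=1
    print(n0,"rows of",np.round(t,2).tolist(),np.round(s,2).tolist())
E
python3 - <<'E'
from h import *
from plant import r
st=r.get_state();print("tool axes\n",cur(st)[:3,:3].round(3))
ims={n:r.snapshot(n) for n in("scene","top")};C={n:cam(s) for n,s in ims.items()}
np.set_printoptions(precision=4,suppress=True)
# cork pad
pc={}
for n,(x,y,w,h) in {"scene":(172,214,80,60),"top":(180,165,80,60)}.items():
    hsv=cv2.cvtColor(ims[n]["color"],cv2.COLOR_RGB2HSV)[y:y+h,x:x+w]
    m=cv2.inRange(hsv,(5,70,80),(25,255,255));yy,xx=np.nonzero(m);pc[n]=(xx.mean()+x,yy.mean()+y);print(n,len(xx),pc[n])
    P=np.c_[xx+x,yy+y].astype(float); print(" ends",onplane(C[n],[P[yy.argmin()],P[yy.argmax()],P.mean(0)],.036)[:,:2])
print("pad tri",tri(C["scene"],[pc["scene"]],C["top"],[pc["top"]]))
q=[(199.4,171),(248,181),(238,224),(189,214)]
P=onplane(C["top"],q,.006);print("rack foot",P[:,:2],[np.linalg.norm(P[i]-P[(i+1)%4]) for i in range(4)])
print("rack yaw", [np.arctan2(*(a)[[1,0]]) for a in (P[0]-P[3],P[1]-P[2])],[np.arctan2(-a[0],a[1])  for a in (P[3]-P[2],P[0]-P[1])])
H=onplane(C["top"],[(335.4,209),(373.6,207.4)],.238);print("head front",H[:,:2],np.linalg.norm(H[0]-H[1]),"yaw",np.arctan2(-(H[0]-H[1])[0],(H[0]-H[1])[1]))
F=onplane(C["top"],[(325,230),(362,229),(322.4,180)],.006);print("reader foot",F[:,:2],np.linalg.norm(F[0]-F[1]))
print("yaw",np.arctan2(*(F[2]-F[0])[[1,0]]))
# tab top end of finished in scene: crop px (680,85)
print("tab right-top corner", (680-400)/5+295, 85/5+155)
E
```

```text
tool axes
 [[-0.001  0.371 -0.929]
 [ 0.001 -0.929 -0.371]
 [-1.    -0.001  0.   ]]
scene 32 (np.float64(231.03125), np.float64(233.75))
 ends [[0.5947 0.115 ]
 [0.5297 0.1358]
 [0.5601 0.1249]]
top 13 (np.float64(232.84615384615384), np.float64(202.3846153846154))
 ends [[0.5631 0.1318]
 [0.5406 0.1349]
 [0.5522 0.1322]]
pad tri [[0.5501 0.1307 0.0512 0.0007]]
rack foot [[0.6599 0.2455]
 [0.6264 0.0858]
 [0.4854 0.1176]
 [0.5181 0.2771]] [np.float64(0.1632422611973731), np.float64(0.14454509772328372), np.float64(0.16288169118734724), np.float64(0.14527796223836803)]
rack yaw [np.float64(-0.21910529445636462), np.float64(-0.22167359244621598)] [np.float64(-0.20234946008132373), np.float64(-0.20687929731964175)]
head front [[ 0.5084 -0.1665]
 [ 0.5127 -0.2719]] 0.10543064524318611 yaw 0.040784785075858095
reader foot [[ 0.4655 -0.1641]
 [ 0.4685 -0.2843]
 [ 0.6295 -0.1578]] 0.12021866218945919
yaw 0.038260572976678384
tab right-top corner 351.0 172.0
```

drive_tool --deltas '[[[0,0,0],[0,-2.2,-2.6],8.8],[[0,0,0],[0,-2.2,-2.6],8.8],[[0,0,0],[0,-2.2,-2.6],8.8],[[0,0,0],[0,-2.2,-2.6],8.8],[[0,0,0],[0,-2.2,-2.6],8.8],[[0,0,0],[0,-2.2,-2.6],8.8],[[0,0,0],[0,-2.2,-2.6],8.8],[[0,0,0],[0,-2.2,-2.6],8.8],[[0,0,0],[0,-2.2,-2.6],8.8],[[0,0,0],[0,-2.2,-2.6],8.8],[[0,0,0],[0,-2.2,-2.6],8.8],[[0,0,0],[0,-2.2,-2.6],8.8]]'

```text
clock: 1.25
tool_pos: [0.4242, -0.2181, 0.2498]
eef_rot: [0.694, 0.133, -0.694, 0.133]
contact_force: [1.5, -0.3, -1.3]
opening: 0.998
```

Run:
```python
from h import *
from plant import r
st=r.get_state();print(st["clock"],st["q"].round(3),st["tool_pos"].round(3))
S=slotT((.550,-.219),.0395)
B=toolT(S,.224);print(B.round(3));A=cur(st)
plan(A,B)
```

```text
1.25 [ 0.483  0.5   -0.159  2.     0.126  0.65  -0.948] [ 0.424 -0.218  0.25 ]
[[ 0.564 -0.039  0.825  0.428]
 [ 0.022  0.999  0.033 -0.224]
 [-0.825 -0.     0.565  0.212]
 [ 0.     0.     0.     1.   ]]
25 rows of [-6.16, -0.33, 1.9] [0.15, -0.04, -0.01]
```

drive_tool --deltas '[[[-6.2,-0.3,1.9],[0.15,0,0],8.8],[[-6.2,-0.3,1.9],[0.15,0,0],8.8],[[-6.2,-0.3,1.9],[0.15,0,0],8.8],[[-6.2,-0.3,1.9],[0.15,0,0],8.8],[[-6.2,-0.3,1.9],[0.15,0,0],8.8],[[-6.2,-0.3,1.9],[0.15,0,0],8.8],[[-6.2,-0.3,1.9],[0.15,0,0],8.8],[[-6.2,-0.3,1.9],[0.15,0,0],8.8],[[-6.2,-0.3,1.9],[0.15,0,0],8.8],[[-6.2,-0.3,1.9],[0.15,0,0],8.8],[[-6.2,-0.3,1.9],[0.15,0,0],8.8],[[-6.2,-0.3,1.9],[0.15,0,0],8.8]]'

```text
clock: 2.25
tool_pos: [0.4217, -0.2226, 0.2324]
eef_rot: [0.482, 0.381, -0.479, 0.627]
contact_force: [0.2, 0.4, -0.7]
opening: 0.996
```

drive_tool --deltas '[[[-6.2,-0.3,1.9],[0.15,0,0],8.8],[[-6.2,-0.3,1.9],[0.15,0,0],8.8],[[-6.2,-0.3,1.9],[0.15,0,0],8.8],[[-6.2,-0.3,1.9],[0.15,0,0],8.8],[[-6.2,-0.3,1.9],[0.15,0,0],8.8],[[-6.2,-0.3,1.9],[0.15,0,0],8.8],[[-6.2,-0.3,1.9],[0.15,0,0],8.8],[[-6.2,-0.3,1.9],[0.15,0,0],8.8],[[-6.2,-0.3,1.9],[0.15,0,0],8.8],[[-6.2,-0.3,1.9],[0.15,0,0],8.8],[[-6.2,-0.3,1.9],[0.15,0,0],8.8],[[-6.2,-0.3,1.9],[0.15,0,0],8.8]]'

```text
clock: 3.25
tool_pos: [0.4238, -0.2264, 0.2163]
eef_rot: [0.119, 0.483, -0.11, 0.861]
contact_force: [0.4, -0.5, -0.2]
opening: 1.0
```

Run:
```python
from h import *
from plant import r
S=slotT((.550,-.219),.0395)
B=toolT(S,.224)
st=r.get_state();print(st["clock"],st["q"].round(3),st["tool_pos"].round(3),"rot err",np.degrees(R.from_matrix(cur(st)[:3,:3].T@B[:3,:3]).as_rotvec()).round(2))
plan(cur(st),B)
s=r.snapshot("wrist");c=cam(s,st)
im=s["color"][:,:,::-1].copy();cv2.imwrite("pics/w1raw.png",im)
A=S[:3,:3]
for x in(-.015,.015):
  for y in(-.004,.004):
    for z in (.08,.118):
      u=proj(c,S[:3,3]+A@[x,y,z])[0];cv2.circle(im,tuple(int(round(v)) for v in u),2,(0,0,255),-1)
cv2.imwrite("pics/w1.png",im)
```

```text
3.25 [ 0.877  0.576 -0.559  2.47   2.794  0.379 -1.076] [ 0.424 -0.226  0.216] rot err [-19.86  -2.81   6.02]
4 rows of [-4.96, -0.7, 1.51] [0.14, 0.08, 0.02]
```

View pics/w1.png

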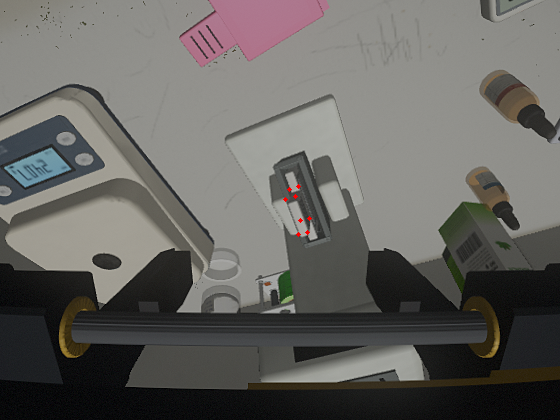

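The wrist view shows the reader slot with the white tab at about (297,210), roughly matching the predicted red dots. Next I'll finish the turn and measure again.

drive_tool --deltas '[[[-4.9,-0.7,1.5],[0.15,0.1,0],8.8],[[-4.9,-0.7,1.5],[0.15,0.1,0],8.8],[[-4.9,-0.7,1.5],[0.15,0.1,0],8.8],[[-4.9,-0.7,1.5],[0.15,0.1,0],8.8],[[0,0,0],[0,0,0],8.8],[[0,0,0],[0,0,0],8.8]]'

```text
clock: 3.8
tool_pos: [0.4278, -0.2232, 0.2115]
eef_rot: [-0.004, 0.467, 0.013, 0.884]
contact_force: [-0.3, 0.7, -0.5]
opening: 0.998
```

```bash
cat > look.py <<'E'
from h import *
from plant import r
import sys
def look(name,S,B,pts,crop):
    "report pose error to B, and save a 2x crop with points (slot frame) dotted"
    st=r.get_state();print(st["clock"],st["q"].round(3),st["tool_pos"].round(4),"rot err",np.degrees(R.from_matrix(cur(st)[:3,:3].T@B[:3,:3]).as_rotvec()).round(2))
    plan(cur(st),B)
    s=r.snapshot("wrist");c=cam(s,st);im=s["color"][:,:,::-1].copy();cv2.imwrite(f"pics/{name}raw.png",im)
    x,y,w,h,k=crop;im=cv2.resize(im[y:y+h,x:x+w],None,fx=k,fy=k,interpolation=cv2.INTER_CUBIC)
    for p in pts:
        u=(proj(c,S[:3,3]+S[:3,:3]@p)[0]-(x,y)+.5)*k;cv2.circle(im,tuple(int(round(v)) for v in u),2,(0,0,255),-1)
    cv2.imwrite(f"pics/{name}.png",im);return c,s,st
E
python3 - <<'E'
from look import *
S=slotT((.550,-.219),.0395)
pts=[(x,y,z) for x in(-.015,.015) for y in(-.004,.004) for z in(.08,.118)]+[(-.033,-.004,.08),(-.033,.004,.08),(.033,-.004,.08)]
look("w2",S,toolT(S,.224),pts,(190,60,200,220,2.7))
E
```

```text
3.8 [ 0.998  0.633 -0.625  2.464  3.06   0.377 -0.897] [ 0.4278 -0.2232  0.2115] rot err [-0.82 -0.06  0.2 ]
1 rows of [-0.82, -0.06, 0.2] [-0.05, -0.06, 0.07]
```

View pics/w2.png

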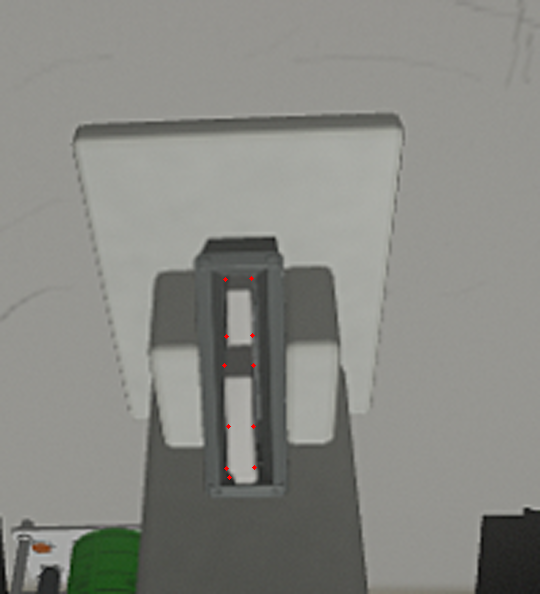

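The view shows the tab top at (240,430) and the front shoulder at (240,315) in the crop. Sideways they are within 0.5 mm of the prediction, and about 3–4 mm further back. I'll correct for that and go in.

Run:
```python
from h import *
from plant import r
S=slotT((.553,-.2187),.0395);st=r.get_state();A=cur(st)
B=toolT(S,.20);plan(A,B,1);plan(B,toolT(S,.106))
```

```text
1 rows of [-0.75, -0.04, 0.18] [2.52, -0.07, 0.3]
3 rows of [-0.0, 0.0, -0.0] [3.13, -0.0, 0.0]
```

drive_tool --deltas '[[[-0.75,0,0.2],[2.5,-0.07,0.3],3.0],[[0,0,0],[0,0,0],3.0],[[0,0,0],[0,0,0],3.0],[[0,0,0],[0,0,0],3.0],[[0,0,0],[2,0,0],3.0],[[0,0,0],[2,0,0],3.0],[[0,0,0],[1.5,0,0],3.0],[[0,0,0],[0,0,0],3.0],[[0,0,0],[0,0,0],3.0]]'

```text
clock: 4.6
tool_pos: [0.4748, -0.2211, 0.1474]
eef_rot: [-0.01, 0.467, 0.019, 0.884]
contact_force: [-1.1, -0.0, 0.3]
opening: 0.35
```

Run:
```python
from look import *
S=slotT((.553,-.2187),.0395)
pts=[(x,y,.118) for x in(-.015,.015) for y in(-.004,.004)]+[(-.033,-.004,.08),(-.033,.004,.08)]
c,s,st=look("w3",S,toolT(S,.106),pts,(190,40,180,220,2.5))
```

```text
4.6 [ 0.865  0.805 -0.545  2.411  3.032  0.513 -0.85 ] [ 0.4748 -0.2211  0.1474] rot err [ 0.18 -0.08 -0.12]
2 rows of [0.09, -0.04, -0.06] [1.99, -0.04, 0.03]
```

View pics/w3.png

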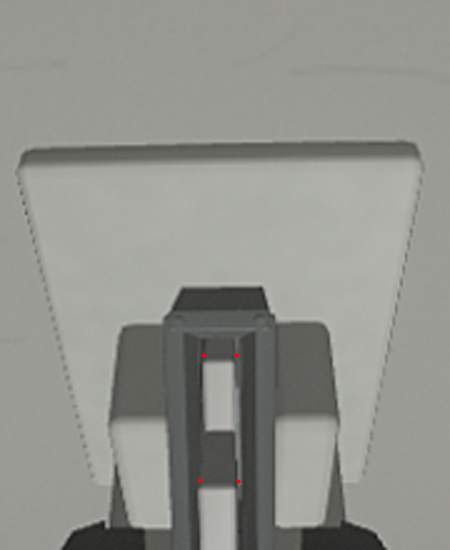

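The dots sit on the plate edges, within about 1 mm. Next I'll advance and grip.

drive_tool --deltas '[[[0,0,0],[2,0,0.1],3.0],[[0,0,0],[1.9,-0.05,0],3.0],[[0,0,0],[0,0,0],3.0],[[0,0,0],[0,0,0],0.4],[[0,0,0],[0,0,0],0.4],[[0,0,0],[0,0,0],0.4],[[0,0,0],[0,0,0],0.4],[[0,0,0],[0,0,0],0.4],[[0,0,0],[0,0,0],0.4]]' --force 25

```text
clock: 5.4
tool_pos: [0.4975, -0.2209, 0.1164]
eef_rot: [-0.011, 0.467, 0.019, 0.884]
contact_force: [-3.7, -0.3, 7.9]
opening: 0.087
```

Run:
```python
from h import *
from plant import r
S=slotT((.5545,-.2187),.0395);st=r.get_state()
print(st["opening"]*88,st["contact_force"],st["moment"],st["q"].round(3))
G=np.linalg.inv(S)@cur(st);print(G.round(4))
np.save("G.npy",G); np.save("grip.npy",cur(st))
```

```text
7.630697672733237 [-3.67078706 -0.32713979  7.92061431] [0.19299802 0.22466426 0.05370756] [ 0.82   0.883 -0.522  2.37   3.023  0.559 -0.835]
[[-4.000e-04 -4.000e-03  1.000e+00 -5.000e-04]
 [ 1.300e-03  1.000e+00  4.000e-03  0.000e+00]
 [-1.000e+00  1.300e-03 -4.000e-04  1.002e-01]
 [ 0.000e+00  0.000e+00  0.000e+00  1.000e+00]]
```

Gripped: the opening is about 7.6 mm for an 8 mm tab. There is an 8 N push along the slope, so I'll pull out gently and watch it.

drive_tool --deltas '[[[0,0,0],[-0.3,0,0],0.4],[[0,0,0],[-0.5,0,0],0.4],[[0,0,0],[-0.7,0,0],0.4],[[0,0,0],[-0.5,0,0],0.4],[[0,0,0],[0,0,0],0.4],[[0,0,0],[0,0,0],0.4]]' --force 25

```text
clock: 5.9
tool_pos: [0.4867, -0.2218, 0.1324]
eef_rot: [-0.011, 0.467, 0.019, 0.884]
contact_force: [0.0, 0.1, -2.0]
opening: 0.089
```

Run:
```python
from look import *
S=slotT((.5545,-.2187),.0395);st=r.get_state()
print(st["contact_force"],(np.linalg.inv(S)@cur(st))[:3,3].round(4),st["opening"]*88)
look("w4",S,toolT(S,.2),[],(150,40,220,240,2.4))
```

```text
[ 0.00998325  0.08241919 -2.00811535] [-0.0004 -0.0004  0.1195] 7.8556561013113395
5.9 [ 0.842  0.843 -0.532  2.389  3.027  0.536 -0.842] [ 0.4867 -0.2218  0.1324] rot err [ 0.19 -0.03 -0.04]
3 rows of [0.06, -0.01, -0.01] [-2.42, 0.02, 0.01]
```

View pics/w4.png

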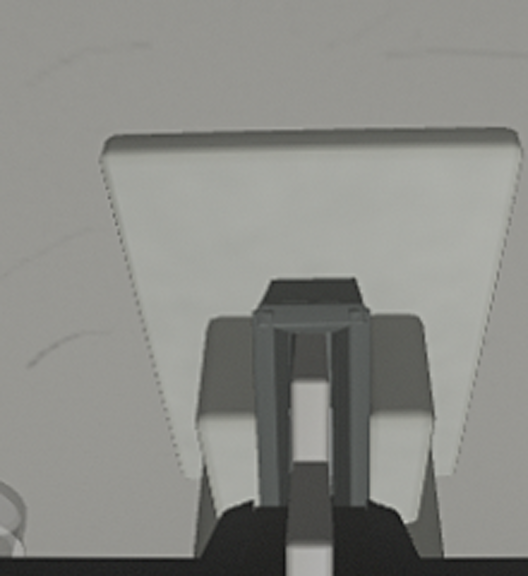

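The plate follows the tool. Next I'll work out how it sits in the hand from the three visible edges, at crop rows 380, 463 and 543.

Run:
```python
from h import *
from plant import r
from scipy.optimize import least_squares
s=r.snapshot("wrist");st=r.get_state()
i={"eef_rot":[0,0,0,1],"tool_pos":[0,0,0]};c=cam(s,i)
g=s["color"].mean(2);col=g[185:290,276:283].mean(1);d=np.diff(col)
print([(185+k,round(float(d[k]),1)) for k in np.argsort(-abs(d))[:8]])
rows=[198.3,232.9,266.3]; P=np.array([(-.033,.08),(-.015,.08),(-.015,.118)])
# tool x = T - z_c ; tool z = x_c + O
f=lambda p: proj(c,[(p[0]-z,0,p[1]+x) for x,z in P])[:,1]-np.array(rows)
o=least_squares(f,[.1,0],x_scale=.01);print("TCP at z_c",o.x[0],"x_c",-o.x[1],o.fun)
```

```text
[(np.int64(231), -61.0), (np.int64(232), -37.1), (np.int64(198), 30.6), (np.int64(199), 28.5), (np.int64(267), 27.5), (np.int64(266), 26.7), (np.int64(197), 24.7), (np.int64(268), 21.5)]
TCP at z_c 0.10039561443250232 x_c -0.0012383900978923399 [ 0.19363163 -0.39980008  0.15667909]
```

```bash
cat >> h.py <<'E'
G=np.eye(4);G[:3,:3]=[[0,0,1],[0,1,0],[-1,0,0]];G[:3,3]=[-.0012,0,.1004]  # tool in cassette frame
def up(T,z): T=T.copy();T[2,3]+=z;return T
def off(x=0,y=0,z=0): T=np.eye(4);T[:3,3]=[x,y,z];return T
RACK=slotT((.5603,.1248),-.212)
E
python3 - <<'E'
from h import *
from plant import r
A=cur(r.get_state());g=np.load("grip.npy");S=g@np.linalg.inv(G);np.save("S.npy",S);print("slot origin",S[:3,3].round(4))
P1=g@off(x=-.095);P2=up(P1,.05);P4=RACK@off(z=.1)@G;P3=up(P4,.04)
print(P1[:3,3],P3[:3,3],P4[:3,3])
for a,b in((A,P1),(P1,P2),(P2,P3),(P3,P4)):plan(a,b)
c=cam(r.snapshot("top"));print("bottles",onplane(c,[(274,215),(274,172)],.09))
E
```

```text
slot origin [ 0.5551 -0.2185  0.0342]
[ 0.44394263 -0.22314096  0.19485227] [0.44871071 0.14881783 0.23871969] [0.44871071 0.14881783 0.19871969]
3 rows of [-0.01, -0.0, 0.0] [-2.54, 0.01, -0.0]
2 rows of [-0.0, 0.0, 0.0] [-2.06, -0.0, 1.41]
11 rows of [1.1, -0.0, -0.75] [-0.07, 3.38, -0.2]
2 rows of [-0.0, 0.0, 0.0] [1.65, 0.0, -1.13]
bottles [[0.50639768 0.00131176 0.09      ]
 [0.64003083 0.00107687 0.09      ]]
```

drive_tool --deltas '[[[0,0,0],[-2.0,0,0],0.4],[[0,0,0],[-2.0,0,0],0.4],[[0,0,0],[-2.0,0,0],0.4],[[0,0,0],[-1.6,0,0],0.4],[[0,0,0],[-2.0,0,1.4],0.4],[[0,0,0],[-2.0,0,1.4],0.4],[[0,0,0],[0,0,0],0.4]]' --force 25

```text
clock: 6.63
tool_pos: [0.4447, -0.2235, 0.2464]
eef_rot: [-0.012, 0.466, 0.018, 0.885]
contact_force: [-0.5, -0.2, -1.4]
opening: 0.086
```

drive_tool --deltas '[[[1.1,0,-0.75],[-0.1,3.4,-0.2],0.4],[[1.1,0,-0.75],[-0.1,3.4,-0.2],0.4],[[1.1,0,-0.75],[-0.1,3.4,-0.2],0.4],[[1.1,0,-0.75],[-0.1,3.4,-0.2],0.4],[[1.1,0,-0.75],[-0.1,3.4,-0.2],0.4],[[1.1,0,-0.75],[-0.1,3.4,-0.2],0.4],[[1.1,0,-0.75],[-0.1,3.4,-0.2],0.4],[[1.1,0,-0.75],[-0.1,3.4,-0.2],0.4],[[1.1,0,-0.75],[-0.1,3.4,-0.2],0.4],[[1.1,0,-0.75],[-0.1,3.4,-0.2],0.4],[[1.1,0,-0.75],[-0.1,3.4,-0.2],0.4],[[0,0,0],[0,0,0],0.4]]' --force 25

```text
clock: 7.63
tool_pos: [0.4745, 0.087, 0.2566]
eef_rot: [0.049, 0.451, -0.059, 0.889]
contact_force: [-0.2, 1.0, -1.7]
opening: 0.084
```

Run:
```python
from look import *
P4=RACK@off(z=.1)@G
pts=[(x,y,z) for x,z in((-.033,.046),(.037,.046),(-.033,0.002),(.037,0.002)) for y in(-.006,.006)]+[(x,y,.091) for x in(-.03,.03) for y in(.112,.12)]+[(x,y,.118) for x in(-.015,.015) for y in(.054,.062)]
look("w5",RACK,P4,pts,(140,60,360,300,2))
```

```text
7.6333 [ 0.285  0.767 -1.387  2.486  1.693  1.251 -0.839] [0.4745 0.087  0.2566] rot err [ 1.79  1.69 -3.66]
3 rows of [0.6, 0.56, -1.22] [0.91, 1.84, -2.12]
```

View pics/w5.png

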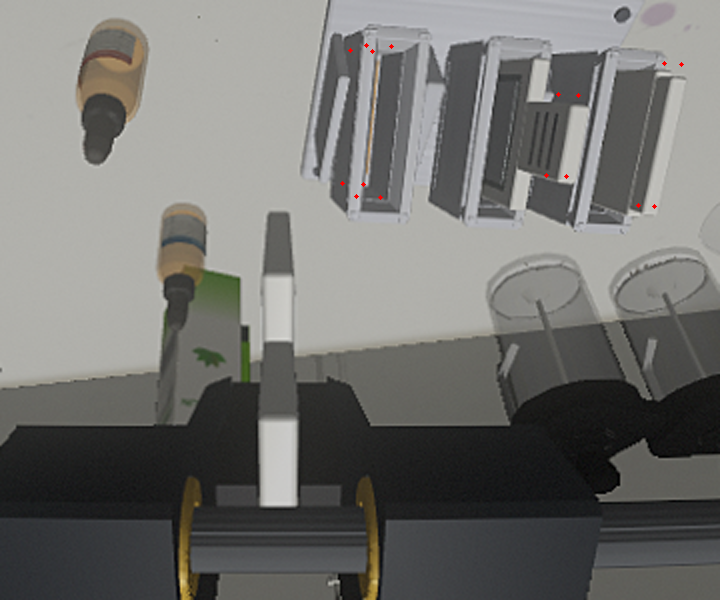

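The rack is in view: the free place is at crop (385,120), fresh at (575,145), dam at (665,145). The rack sits a few mm left of and behind my estimate. The arm lagged, with joint 3 at -1.39, so I'll continue in smaller steps and watch the joints.

drive_tool --deltas '[[[0.3,0.3,-0.6],[0.2,1.1,-0.6],0.4],[[0.3,0.3,-0.6],[0.2,1.1,-0.6],0.4],[[0.3,0.3,-0.6],[0.2,1.1,-0.6],0.4],[[0.3,0.3,-0.6],[0.2,1.1,-0.6],0.4],[[0,0,0],[0,0,0],0.4],[[0,0,0],[0,0,0],0.4]]'

```text
clock: 8.18
tool_pos: [0.4667, 0.1207, 0.2353]
eef_rot: [0.048, 0.461, -0.09, 0.882]
contact_force: [-0.0, -0.2, -0.5]
opening: 0.089
```

Run:
```python
from h import *
from plant import r
st=r.get_state();print(st["q"].round(3),st["tool_pos"].round(4))
B=RACK@off(z=.1)@G;plan(cur(st),B)
```

```text
[ 0.113  0.814 -1.328  2.45   1.621  1.334 -0.939] [0.4667 0.1207 0.2353]
2 rows of [0.17, 0.22, -0.16] [0.84, 1.19, -2.0]
```

drive_tool --deltas '[[[0.1,0.1,-0.1],[0.6,0.9,-0.9],0.4],[[0.1,0.1,-0.1],[0.6,0.9,-0.9],0.4],[[0.1,0.2,-0.1],[0.4,0.9,-0.9],0.4],[[0,0,0],[0,0,-0.7],0.4],[[0,0,0],[0,0,0],0.4],[[0,0,0],[0,0,0],0.4]]'

```text
clock: 8.68
tool_pos: [0.4541, 0.1505, 0.2036]
eef_rot: [0.049, 0.463, -0.093, 0.88]
contact_force: [-0.8, -0.1, -1.5]
opening: 0.087
```

Run:
```python
from look import *
P4=RACK@off(z=.1)@G
pts=[(x,y,.091) for x in(-.03,.03) for y in(.112,.12)]+[(x,y,.118) for x in(-.015,.015) for y in(.054,.062)]
c,s,st=look("w6",RACK,P4,pts,(205,20,300,220,2.66))
print("q",st["q"])
import pickle;pickle.dump((c,),open("c6.pkl","wb"))
```

```text
8.6833 [-0.026  0.895 -1.282  2.465  1.637  1.407 -1.079] [0.4541 0.1505 0.2036] rot err [ 0.01  0.11 -0.02]
1 rows of [0.01, 0.11, -0.02] [0.12, -0.28, -0.68]
q [-0.02582451  0.894591   -1.28210419  2.46546766  1.63728635  1.40650614
 -1.07884619]
```

View pics/w6.png

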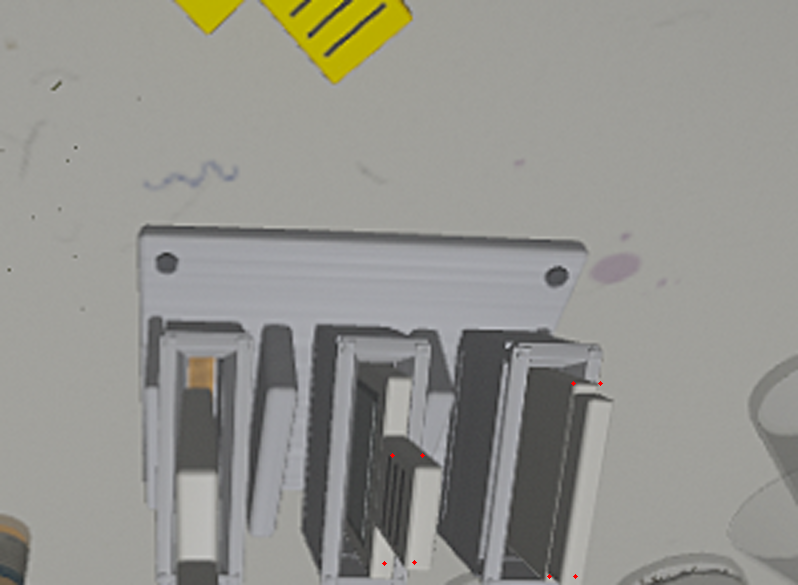

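The crop shows the free place's frame centred at (207,342), the other two at (384,343) and (555,350), and the pad's front edge at (201,357). Tab tops may tilt in their play, so I'll fit the rack pose from these fixed features instead.

Run:
```python
from h import *
import pickle
from scipy.optimize import least_squares
c,=pickle.load(open("c6.pkl","rb"))
px=lambda a:np.array(a)/2.66-.5+np.array([205,20])
U=px([(207,342),(384,343),(555,350),(201,357),(140,229),(587,244)])
def model(p):
    S=slotT(RACK[:2,3]+p[:2],-.212+p[2]);Q=[(p[3],y,.058) for y in(0,.058,.116)]+[(-.030,0,.002)]
    X=[S[:3,3]+S[:3,:3]@q for q in Q]
    Z=R.from_euler('z',-.212+p[2]).as_matrix()
    X+=[S[:3,3]+Z@[p[4],y,-.026] for y in(.058-.0825,.058+.0825)]
    return proj(c,X)
f=lambda p:(model(p)-U).ravel()
o=least_squares(f,[0,0,0,-.04,-.08],x_scale=[.01,.01,.05,.01,.01]);print(o.x.round(4));print(f(o.x).reshape(-1,2).round(1))
S=slotT(RACK[:2,3]+o.x[:2],-.212+o.x[2])
for q in((-.015,.058,.118),(-.03,.116,.091)):
    print((proj(c,S[:3,3]+S[:3,:3]@q)[0]-(205,20)+.5)*2.66)
print("floor",S[:3,3],"yaw",-.212+o.x[2])
```

```text
[ 0.0064  0.0025 -0.0311 -0.0426 -0.0755]
[[-0.5 -0.7]
 [-0.3  0.7]
 [ 0.4  0.1]
 [-0.   0.1]
 [-1.3  0.2]
 [ 1.8  0.6]]
[424.53630485 473.92353589]
[596.00240639 406.26965966]
floor [0.5667303  0.12728546 0.034     ] yaw -0.2430717283691535
```

```bash
sed -i 's/^RACK=.*/RACK=slotT((.5653,.1276),-.235)/' h.py
cat > where.py <<'E'
from h import *
from plant import r
def where(S):
    st=r.get_state();T=np.linalg.inv(S)@cur(st)@np.linalg.inv(G);A=cur(st)[:3,:3]
    print("t",round(st["clock"],2),"cassette in slot mm",(T[:3,3]*1e3).round(1),"rot",np.degrees(R.from_matrix(T[:3,:3]).as_rotvec()).round(2),
     "F tool",(A.T@st["contact_force"]).round(1),"open",round(st["opening"]*88,1),"q",st["q"].round(2));return st
E
python3 - <<'E'
from where import *
st=where(RACK);plan(cur(st),RACK@off(x=.0015,z=.07)@G)
E
```

```text
t 8.73 cassette in slot mm [  3.8  -2.1 103.7] rot [ 0.77 -0.14  1.04] F tool [ 0.7  0.3 -1. ] open 7.7 q [-0.03  0.89 -1.28  2.46  1.64  1.41 -1.08]
1 rows of [1.04, 0.14, -0.77] [3.38, 0.3, -0.21]
```

drive_tool --deltas '[[[0.5,0.1,-0.4],[1.1,0.1,-0.1],0.4],[[0.5,0.1,-0.4],[1.1,0.1,-0.1],0.4],[[0,0,0],[1.1,0,0],0.4],[[0,0,0],[0.7,0,0],0.4],[[0,0,0],[0.7,0,0],0.4],[[0,0,0],[0.6,0,0],0.4],[[0,0,0],[0,0,0],0.4]]'

```text
clock: 9.32
tool_pos: [0.4823, 0.1469, 0.1579]
eef_rot: [0.055, 0.464, -0.104, 0.878]
contact_force: [-0.9, -0.3, -1.5]
opening: 0.091
```

Run:
```python
from where import *
st=where(RACK);plan(cur(st),RACK@off(x=.0015,z=.03)@G)
```

```text
t 9.32 cassette in slot mm [ 0.6 -0.6 50. ] rot [-0.04  0.14  0.01] F tool [ 0.8 -0.5 -1.5] open 8.0 q [-0.02  1.01 -1.21  2.43  1.75  1.44 -1.08]
1 rows of [0.01, -0.14, 0.04] [2.0, 0.06, 0.07]
```

drive_tool --deltas '[[[0,0,0],[0.6,0.05,0.1],0.4],[[0,0,0],[0.6,0,0],0.4],[[0,0,0],[0.5,0,0],0.4],[[0,0,0],[0,0,0],0.4]]'

```text
clock: 9.65
tool_pos: [0.4933, 0.1456, 0.1451]
eef_rot: [0.055, 0.463, -0.104, 0.878]
contact_force: [3.6, -0.3, -1.7]
opening: 0.087
```

```bash
python3 -c "
from where import *
where(RACK)"
```

```text
t 9.65 cassette in slot mm [ 2.7  0.7 33.2] rot [ 0.02 -0.   -0.04] F tool [3.4 0.5 2. ] open 7.6 q [-0.01  1.04 -1.19  2.41  1.8   1.45 -1.07]
```

drive_tool --deltas '[[[0,0,0],[0.3,0.05,0.15],0.4],[[0,0,0],[0.6,0,0],0.4],[[0,0,0],[0.6,0,0],0.4],[[0,0,0],[0,0,0],0.4]]'

```text
clock: 9.98
tool_pos: [0.5021, 0.1436, 0.1328]
eef_rot: [0.055, 0.464, -0.104, 0.878]
contact_force: [1.6, 0.1, -1.0]
opening: 0.087
```

```bash
python3 -c "
from where import *
where(RACK)"
```

```text
t 9.98 cassette in slot mm [ 3.   0.8 17.9] rot [-0.01  0.12  0.01] F tool [1.6 0.4 0.7] open 7.7 q [ 0.01  1.07 -1.17  2.39  1.83  1.45 -1.05]
```

drive_tool --deltas '[[[0,0,0],[0.6,0,0],0.4],[[0,0,0],[0.6,0,0],0.4],[[0,0,0],[0.2,0,0],0.4],[[0,0,0],[0.2,0,0],0.4],[[0,0,0],[0,0,0],0.4]]'

```text
clock: 10.4
tool_pos: [0.5097, 0.1423, 0.1206]
eef_rot: [0.054, 0.465, -0.102, 0.878]
contact_force: [-4.1, -0.8, 4.7]
opening: 0.09
```

```bash
python3 -c "
from where import *
where(RACK)"
```

```text
t 10.4 cassette in slot mm [2.4 1.5 3.5] rot [0.12 0.17 0.12] F tool [-6.  -1.7 -0.6] open 7.9 q [ 0.01  1.1  -1.15  2.38  1.87  1.45 -1.04]
```

drive_tool --deltas '[[[0,0,0],[0.2,0,0],0.4],[[0,0,0],[0.2,0,0],0.4],[[0,0,0],[0,0,0],0.4]]'

```text
clock: 10.65
tool_pos: [0.5099, 0.1436, 0.1185]
eef_rot: [0.054, 0.466, -0.099, 0.878]
contact_force: [-18.4, 1.7, 20.4]
opening: 0.089
```

```bash
python3 -c "
from where import *
where(RACK)"
```

```text
t 10.65 cassette in slot mm [0.8 3.4 1.9] rot [0.42 0.3  0.33] F tool [-27.1  -2.4  -3.8] open 7.9 q [ 0.02  1.11 -1.15  2.38  1.87  1.45 -1.04]
```

It's on the floor, with a firm 27 N stop. I'll unload, then release.

drive_tool --deltas '[[[0,0,0],[-0.3,0,0],0.4],[[0,0,0],[0,0,0],0.4],[[0,0,0],[0,0,0],0.4]]'

```text
clock: 10.9
tool_pos: [0.5108, 0.1422, 0.1196]
eef_rot: [0.055, 0.464, -0.102, 0.878]
contact_force: [-3.8, 0.7, 3.5]
opening: 0.087
```

```bash
python3 -c "
from where import *
where(RACK)"
```

```text
t 10.9 cassette in slot mm [2.7 1.7 2.1] rot [0.11 0.15 0.07] F tool [-5.1 -0.2 -1.2] open 7.7 q [ 0.01  1.1  -1.15  2.38  1.87  1.45 -1.04]
```

drive_tool --deltas '[[[0,0,0],[0,0,0],2.6],[[0,0,0],[0,0,0],2.6],[[0,0,0],[0,0,0],2.6],[[0,0,0],[0,0,0],2.6],[[0,0,0],[-2,0,0],2.6],[[0,0,0],[-2,0,0],2.6],[[0,0,0],[-2,0,0],2.6],[[0,0,0],[0,0,0],2.6]]'

```text
clock: 11.57
tool_pos: [0.4778, 0.1514, 0.1718]
eef_rot: [0.055, 0.463, -0.101, 0.879]
contact_force: [-0.9, 0.8, 0.9]
opening: 0.295
```

Run:
```python
from look import *
from where import where
where(RACK)
H=RACK@off(.0024,.0015,0);F=H@off(y=.058)
pts=[(x,y,.120) for x in(-.015,.015) for y in(-.004,.004)]+[(-.033,-.004,.082),(-.033,.004,.082)]+[(x,y+.058,.118) for x in(-.015,.015) for y in(-.004,.004)]
look("w7",H,F@off(z=.03)@G,pts,(205,120,240,180,3.3))
```

```text
t 11.57 cassette in slot mm [ 4.3  3.3 64.5] rot [ 0.31 -0.05  0.1 ] F tool [-1.3  0.6 -0.3] open 26.0 q [-0.02  0.98 -1.23  2.43  1.72  1.43 -1.08]
11.5667 [-0.02   0.98  -1.229  2.428  1.724  1.435 -1.076] [0.4778 0.1514 0.1718] rot err [ 0.1   0.05 -0.31]
2 rows of [0.05, 0.02, -0.16] [1.74, 2.83, -0.09]
```

View pics/w7.png

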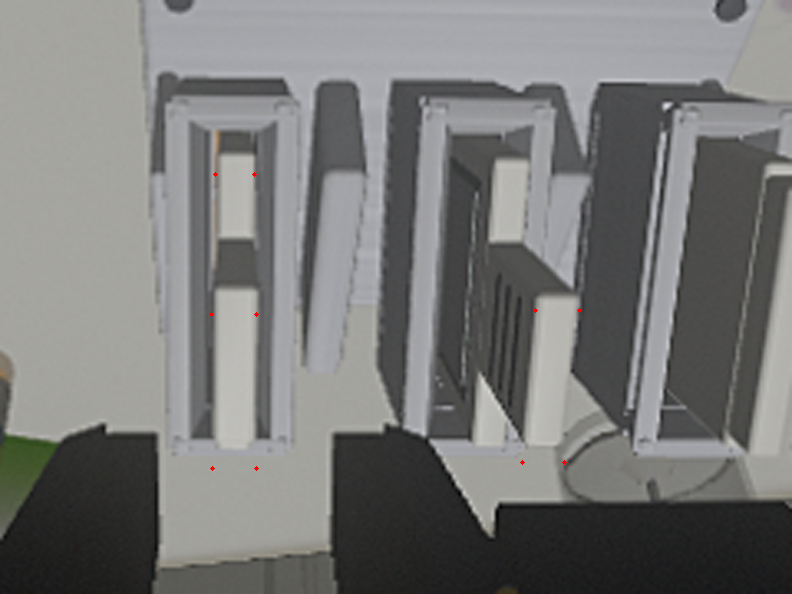

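The finished cassette stands in the free place (tab at (236,365) in the crop), at the same depth as the fresh one beside it. Fresh is centred sideways to within 0.5 mm of prediction and about 3 mm further front. I'll go and grip it.

Run:
```python
from where import *
A=cur(r.get_state());F=RACK@off(-.0006,.0015,0)@off(y=.058)
a=F@off(z=.055)@G;plan(A,a,3);plan(a,F@G,3)
```

```text
3 rows of [0.02, 0.01, -0.07] [0.27, 1.91, -0.16]
3 rows of [0.0, 0.0, -0.0] [1.83, 0.0, 0.0]
```

drive_tool --deltas '[[[0,0,-0.1],[0.2,1.9,-0.15],2.6],[[0,0,-0.1],[0.2,1.9,-0.15],2.6],[[0,0,-0.1],[0.3,1.9,-0.15],2.6],[[0,0,0],[0,0,0],2.6],[[0,0,0],[0,0,0],2.6]]'

```text
clock: 12.03
tool_pos: [0.4919, 0.205, 0.1599]
eef_rot: [0.053, 0.465, -0.106, 0.878]
contact_force: [-0.0, -0.3, 0.8]
opening: 0.29
```

Run:
```python
from where import *
F=RACK@off(-.0006,.0015,0)@off(y=.058);st=where(F);plan(cur(st),F@G,3)
s=r.snapshot("wrist");c=cam(s,st);cv2.imwrite("pics/w8raw.png",s["color"][:,:,::-1])
g=s["color"].astype(float).mean(2)
for x,z in((-.014,.118),(-.024,.08)):
    u=proj(c,[F[:3,3]+F[:3,:3]@[x,y,z] for y in(-.004,.004)]).round(1);print("pred",u.tolist())
    row=int(u[0,1])+3;a=int(u[:,0].mean());print(row,a-20,g[row,a-20:a+20].round().astype(int))
m=int(u[:,0].mean());d=np.diff(g[150:330,m-2:m+3].mean(1));print([(150+k,round(float(d[k]))) for k in np.argsort(-abs(d))[:8]])
print("pred rows",proj(c,[F[:3,3]+F[:3,:3]@q for q in((-.033,0,.08),(-.015,0,.08),(-.015,0,.118))])[:,1])
```

```text
t 12.03 cassette in slot mm [-1.1 -1.9 54. ] rot [-0.31  0.13  0.03] F tool [-0.6 -0.3  0.5] open 25.5 q [-0.11  1.02 -1.2   2.3   1.7   1.45 -1.04]
3 rows of [0.01, -0.04, 0.1] [1.8, 0.05, 0.03]
pred [[273.5, 225.6], [287.7, 225.6]]
228 260 [152 158 156 159 163 164 139 108 102 103 100 125  88 104 150 173 178 178
 179 179 179 180 181 182 186 177 165 110  82  95  96  96  96 144 163 160
 159 160 163 142]
pred [[274.6, 192.3], [286.7, 192.3]]
195 260 [147 154 155 156 160 162 135 105 102 103 100 125  88 155 144 147 174 178
 177 177 177 178 180 182 175 161 131  82  84  94  96  97  93 122 153 160
 158 158 156 159]
[(np.int64(204), -58), (np.int64(205), -58), (np.int64(151), -48), (np.int64(312), -47), (np.int64(179), 47), (np.int64(152), -44), (np.int64(169), -41), (np.int64(225), 39)]
pred rows [178.94075807 205.27505041 223.9367136 ]
```

The prediction now matches the image to a pixel. I'll advance and grip.

drive_tool --deltas '[[[0,0,0.3],[1.8,0.1,0.1],2.6],[[0,0,0],[1.8,0.05,0],2.6],[[0,0,0],[1.6,0,0],2.6],[[0,0,0],[0,0,0],2.6],[[0,0,0],[0,0,0],0.4],[[0,0,0],[0,0,0],0.4],[[0,0,0],[0,0,0],0.4],[[0,0,0],[0,0,0],0.4],[[0,0,0],[0,0,0],0.4]]' --force 25

```text
clock: 12.83
tool_pos: [0.5211, 0.1999, 0.1194]
eef_rot: [0.055, 0.464, -0.102, 0.878]
contact_force: [-2.3, -0.5, 2.7]
opening: 0.086
```

Run:
```python
from where import *
F=RACK@off(-.0006,.0015,0)@off(y=.058);st=where(F)
```

```text
t 12.83 cassette in slot mm [0.6 0.7 3.8] rot [0.13 0.05 0.07] F tool [-3.4 -1.  -0.2] open 7.5 q [-0.08  1.11 -1.14  2.27  1.82  1.45 -1.01]
```

drive_tool --deltas '[[[0,0,0],[-0.4,0,0],0.4],[[0,0,0],[-0.8,0,0],0.4],[[0,0,0],[-1.2,0,0],0.4],[[0,0,0],[-1.5,0,0],0.4],[[0,0,0],[-1.5,0,0],0.4],[[0,0,0],[-1.5,0,0],0.4],[[0,0,0],[-1.5,0,0],0.4],[[0,0,0],[-1.0,0,0],0.4],[[0,0,0],[0,0,0],0.4],[[0,0,0],[0,0,0],0.4]]'

```text
clock: 13.67
tool_pos: [0.4699, 0.212, 0.1967]
eef_rot: [0.055, 0.464, -0.103, 0.878]
contact_force: [0.4, 0.0, -1.3]
opening: 0.092
```

Run:
```python
from where import *
from scipy.optimize import least_squares
F=RACK@off(-.0006,.0015,0)@off(y=.058);st=where(F)
s=r.snapshot("wrist");cv2.imwrite("pics/w9raw.png",s["color"][:,:,::-1])
c=cam(s,{"eef_rot":[0,0,0,1],"tool_pos":[0,0,0]})
g=s["color"].mean(2);d=np.diff(g[180:300,276:283].mean(1));print([(180+k,round(float(d[k]))) for k in np.argsort(-abs(d))[:9]])
```

```text
t 13.67 cassette in slot mm [ 0.8  0.5 97.4] rot [0.11 0.04 0.06] F tool [ 1.3  0.1 -0.4] open 8.1 q [-0.13  0.94 -1.26  2.32  1.61  1.44 -1.04]
[(np.int64(228), -63), (np.int64(229), -57), (np.int64(196), 33), (np.int64(263), 31), (np.int64(195), 29), (np.int64(262), 27), (np.int64(197), 22), (np.int64(261), 21), (np.int64(194), 15)]
```

Run:
```python
from where import *
from scipy.optimize import least_squares
s=r.snapshot("wrist");c=cam(s,{"eef_rot":[0,0,0,1],"tool_pos":[0,0,0]})
P=np.array([(-.033,.08),(-.015,.08),(-.015,.118)])
for rows in([198.6,232.2,267.],[196.1,229.,262.7]):
    f=lambda p: proj(c,[(p[0]-z,0,p[1]+x) for x,z in P])[:,1]-np.array(rows)
    o=least_squares(f,[.1,0],x_scale=.01);print("TCP z_c",o.x[0].round(4),"x_c",-o.x[1].round(4),o.fun.round(2))
S=np.load("S.npy");G[:3,3]=[-o.x[1],0,o.x[0]];np.save("G2.npy",G)
A=cur(r.get_state());A2=up(A,.07);B=up(S@off(z=.1)@G,.06);plan(A,A2);plan(A2,B,20);plan(B,S@off(z=.09)@G)
print(A2[:3,3],B[:3,3])
```

```text
TCP z_c 0.0994 x_c -0.0008 [-0.2   0.41 -0.16]
TCP z_c 0.102 x_c -0.0002 [-0.3   0.62 -0.25]
3 rows of [-0.0, -0.0, -0.0] [-1.93, -0.0, 1.31]
20 rows of [-0.66, -0.0, 0.45] [0.07, -2.18, 0.05]
2 rows of [-0.0, 0.0, 0.0] [2.98, 0.0, -1.69]
[0.46998816 0.21126649 0.26574929] [ 0.44106277 -0.22325897  0.26086866]
```

drive_tool --deltas '[[[0,0,0],[-1.9,0,1.3],0.4],[[0,0,0],[-1.9,0,1.3],0.4],[[0,0,0],[-1.9,0,1.3],0.4],[[-0.7,0,0.45],[0,-2.1,0],0.4],[[-0.7,0,0.45],[0,-2.1,0],0.4],[[-0.7,0,0.45],[0,-2.1,0],0.4],[[-0.7,0,0.45],[0,-2.1,0],0.4],[[-0.7,0,0.45],[0,-2.1,0],0.4],[[-0.7,0,0.45],[0,-2.1,0],0.4],[[-0.7,0,0.45],[0,-2.1,0],0.4],[[-0.7,0,0.45],[0,-2.1,0],0.4]]'

```text
clock: 14.68
tool_pos: [0.4393, 0.0451, 0.265]
eef_rot: [0.026, 0.467, -0.053, 0.882]
contact_force: [-16.9, -7.4, -4.7]
opening: 0.089
```

```bash
sed -i "s/^def up/G2=G.copy();G2[:3,3]=[-.0006,0,.103]\ndef up/" h.py
python3 - <<'E'
from where import *
S=np.load("S.npy");st=r.get_state();print(st["q"].round(3),st["tool_pos"],st["opening"]*88)
plan(cur(st),up(S@off(z=.1)@G2,.05),12)
E
```

```text
[ 0.406  0.694 -1.439  2.56   1.651  1.163 -0.768] [0.43926446 0.04513581 0.26502423] 7.82054027553308
12 rows of [-0.63, -0.02, 0.44] [0.16, -2.24, 0.02]
```

The elbow joint reached its bound here and 17 N showed. I'll move forward to a roomier path before carrying on.

drive_tool --deltas '[[[0,0,0],[0.6,0,0.8],0.4],[[0,0,0],[0.8,0,1.2],0.4],[[0,0,0],[0.8,0,1.2],0.4],[[0,0,0],[0,0,0],0.4]]'

```text
clock: 15.02
tool_pos: [0.48, 0.0406, 0.2648]
eef_rot: [0.028, 0.467, -0.055, 0.882]
contact_force: [0.8, 0.3, -1.9]
opening: 0.087
```

Run:
```python
from where import *
S=np.load("S.npy");st=r.get_state();print(st["q"].round(3),st["tool_pos"],st["contact_force"],st["opening"]*88)
B=up(S@off(z=.1)@G2,.05);print(B[:3,3]);B[0,3]+=.035;B[1,3]=-.12;plan(cur(st),B,12)
```

```text
[ 0.461  0.733 -1.406  2.459  1.68   1.144 -0.631] [0.48000685 0.04060603 0.26484622] [ 0.75378488  0.2558563  -1.86032709] 7.642743555848235
[ 0.44015223 -0.22329791  0.251465  ]
12 rows of [-0.66, -0.01, 0.45] [0.11, -1.34, -0.05]
```

drive_tool --deltas '[[[-0.7,0,0.45],[0.1,-1.3,0],0.4],[[-0.7,0,0.45],[0.1,-1.3,0],0.4],[[-0.7,0,0.45],[0.1,-1.3,0],0.4],[[-0.7,0,0.45],[0.1,-1.3,0],0.4],[[-0.7,0,0.45],[0.1,-1.3,0],0.4],[[-0.7,0,0.45],[0.1,-1.3,0],0.4],[[0,0,0],[0,0,0],0.4]]'

```text
clock: 15.6
tool_pos: [0.4736, -0.0393, 0.2592]
eef_rot: [0.005, 0.469, -0.017, 0.883]
contact_force: [0.5, -0.6, -0.4]
opening: 0.092
```

Run:
```python
from where import *
S=np.load("S.npy");st=r.get_state();print(st["q"].round(3),st["tool_pos"],st["contact_force"],st["opening"]*88)
B=up(S@off(z=.1)@G2,.05);B[0,3]+=.035;B[1,3]=-.12;plan(cur(st),B,6)
```

```text
[ 0.759  0.739 -1.416  2.497  1.815  0.976 -0.408] [ 0.47355096 -0.03927791  0.25915841] [ 0.49239807 -0.58934711 -0.37240003] 8.081345646382761
6 rows of [-0.59, -0.06, 0.47] [0.13, -1.35, -0.05]
```

drive_tool --deltas '[[[-0.6,0,0.45],[0.15,-1.35,0.1],0.4],[[-0.6,0,0.45],[0.15,-1.35,0.1],0.4],[[-0.6,0,0.45],[0.15,-1.35,0.1],0.4],[[-0.6,0,0.45],[0.15,-1.35,0],0.4],[[-0.6,0,0.45],[0.15,-1.35,0],0.4],[[-0.6,0,0.45],[0.15,-1.35,0],0.4],[[0,0,0],[0,0,0],0.4]]'

```text
clock: 16.18
tool_pos: [0.4823, -0.1194, 0.2542]
eef_rot: [-0.011, 0.469, 0.018, 0.883]
contact_force: [0.0, -0.8, -0.4]
opening: 0.088
```

Run:
```python
from where import *
S=np.load("S.npy");st=r.get_state();print(st["q"].round(3),st["tool_pos"],st["contact_force"],st["opening"]*88)
B=up(S@off(z=.1)@G2,.05);B[0,3]+=.02;plan(cur(st),B,8)
```

```text
[ 1.042  0.779 -1.381  2.42   1.873  0.766 -0.061] [ 0.48234579 -0.11940736  0.25415686] [ 0.02195416 -0.84955597 -0.39168135] 7.7383714898272675
8 rows of [-0.01, -0.03, 0.01] [-0.16, -1.29, -0.3]
```

The head's front edge is too close to a raised path, so I'll lower first beside the reader and then enter sideways above the guides.

Run:
```python
from where import *
S=np.load("S.npy");A=cur(r.get_state());B=S@off(y=.098,z=.085)@G2;C=S@off(y=.0,z=.085)@G2
print(B[:3,3]);plan(A,B,5);plan(B,C,6)
```

```text
[ 0.44434332 -0.12503774  0.18896004]
5 rows of [-0.01, -0.05, 0.01] [0.65, -0.08, -1.37]
6 rows of [-0.0, 0.0, 0.0] [0.0, -1.63, 0.0]
```

drive_tool --deltas '[[[0,0,0],[0.65,-0.1,-1.4],0.4],[[0,0,0],[0.65,-0.1,-1.4],0.4],[[0,0,0],[0.65,-0.1,-1.4],0.4],[[0,0,0],[0.65,-0.1,-1.4],0.4],[[0,0,0],[0.65,0,-1.3],0.4],[[0,0,0],[0,0,0],0.4]]'

```text
clock: 16.68
tool_pos: [0.4497, -0.1265, 0.1881]
eef_rot: [-0.008, 0.474, 0.022, 0.88]
contact_force: [-0.1, 0.1, -1.9]
opening: 0.092
```

```bash
cat > where2.py <<'E'
import where; where.G=where.G2
from where import *
S=np.load("S.npy")
E
python3 - <<'E'
from where2 import *
st=where(S);plan(cur(st),S@off(z=.085)@G2,8)
E
```

```text
t 16.68 cassette in slot mm [ 2.1 97.1 81.3] rot [ 0.43  0.97 -0.09] F tool [ 1.5  0.  -1.1] open 8.1 q [ 1.03  1.02 -1.47  2.56  1.99  1.06 -0.16]
8 rows of [-0.01, -0.12, -0.05] [-0.05, -1.2, -0.05]
```

drive_tool --deltas '[[[0,0,0],[-0.2,-1.2,0],0.4],[[0,0,0],[-0.2,-1.2,0],0.4],[[0,0,0],[0,-1.2,0],0.4],[[0,0,0],[0,0,0],0.4]]'

```text
clock: 17.02
tool_pos: [0.4514, -0.1633, 0.1966]
eef_rot: [-0.011, 0.47, 0.021, 0.882]
contact_force: [-0.1, -0.5, -1.4]
opening: 0.087
```

Run:
```python
from where2 import *
st=where(S)
```

```text
t 17.02 cassette in slot mm [ 8.  59.9 88.2] rot [0.21 0.41 0.09] F tool [ 1.1 -0.5 -0.9] open 7.7 q [ 1.15  1.   -1.45  2.5   1.99  0.95 -0.01]
```

drive_tool --deltas '[[[0,0,0],[0,-1.2,-0.2],0.4],[[0,0,0],[0,-1.2,-0.2],0.4],[[0,0,0],[0,-1.2,-0.2],0.4],[[0,0,0],[0,-1.2,-0.1],0.4],[[0,0,0],[0,0,0],0.4]]'

```text
clock: 17.43
tool_pos: [0.4479, -0.2115, 0.1922]
eef_rot: [-0.011, 0.47, 0.021, 0.882]
contact_force: [0.7, -0.7, -1.2]
opening: 0.09
```

Run:
```python
from where2 import *
st=where(S);plan(cur(st),S@off(.0015,0,.07)@G2,3)
```

```text
t 17.43 cassette in slot mm [ 0.8 11.8 87.8] rot [0.19 0.46 0.1 ] F tool [ 1.3 -0.8 -0.1] open 7.9 q [ 1.28  1.01 -1.41  2.44  1.98  0.83  0.17]
3 rows of [0.03, -0.15, -0.06] [0.59, -0.38, -0.0]
```

drive_tool --deltas '[[[0,-0.2,-0.1],[0.5,-0.4,0.05],0.4],[[0,-0.2,-0.1],[0.5,-0.4,0.05],0.4],[[0,0,0],[0.6,-0.4,0],0.4],[[0,0,0],[0,0,0],0.4]]'

```text
clock: 17.77
tool_pos: [0.4587, -0.2221, 0.1781]
eef_rot: [-0.011, 0.467, 0.021, 0.884]
contact_force: [0.8, -1.0, -0.6]
opening: 0.088
```

Run:
```python
from look import *
import where2
st=where2.where(where2.S);S=where2.S
plan(cur(st),S@off(.0015,0,.04)@G2,3)
look("w10",S,S@G2,[(-.033,y,z) for y in(-.0055,.0055) for z in (0,.052)],(180,80,200,170,3.5))
```

```text
t 17.77 cassette in slot mm [ 2.   0.7 70.2] rot [0.16 0.11 0.16] F tool [ 0.9 -1.1  0.3] open 7.7 q [ 1.28  1.05 -1.38  2.41  2.01  0.83  0.19]
3 rows of [0.05, -0.04, -0.05] [1.01, -0.02, -0.02]
17.7667 [ 1.278  1.053 -1.381  2.408  2.009  0.831  0.194] [ 0.4587 -0.2221  0.1781] rot err [ 0.16 -0.11 -0.16]
3 rows of [0.05, -0.04, -0.05] [2.34, -0.02, -0.07]
```

View pics/w10.png

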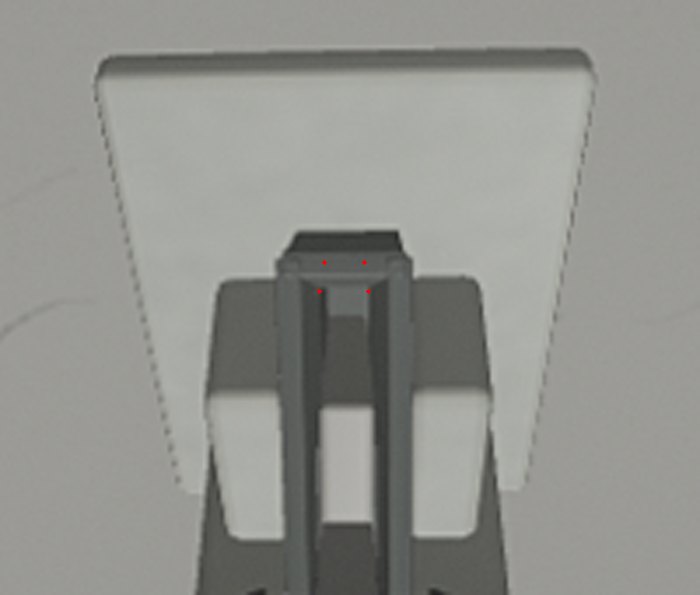

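The fresh plate (347,460) is centred over the slot, whose dots are at (344,291). I'll insert it.

drive_tool --deltas '[[[0.1,0,-0.1],[0.8,0,0],0.4],[[0,0,0],[0.8,0,0],0.4],[[0,0,0],[0.8,0,0],0.4],[[0,0,0],[0.7,0,0],0.4],[[0,0,0],[0,0,0],0.4]]'

```text
clock: 18.23
tool_pos: [0.476, -0.221, 0.152]
eef_rot: [-0.011, 0.468, 0.02, 0.884]
contact_force: [0.4, 0.5, -0.7]
opening: 0.085
```

```bash
python3 -c "
from where2 import *
where(S)"
```

```text
t 18.23 cassette in slot mm [ 1.5  0.9 38.9] rot [0.1  0.14 0.06] F tool [ 0.8  0.5 -0.1] open 7.5 q [ 1.23  1.12 -1.35  2.39  2.07  0.88  0.18]
```

drive_tool --deltas '[[[0,0,0],[0.8,-0.05,0],0.4],[[0,0,0],[0.8,0,0],0.4],[[0,0,0],[0.8,0,0],0.4],[[0,0,0],[0.7,0,0],0.4],[[0,0,0],[0.4,0,0],0.4],[[0,0,0],[0,0,0],0.4]]'

```text
clock: 18.73
tool_pos: [0.4955, -0.2209, 0.1236]
eef_rot: [-0.011, 0.468, 0.02, 0.884]
contact_force: [0.7, 0.0, -1.5]
opening: 0.09
```

```bash
python3 -c "
from where2 import *
where(S)"
```

```text
t 18.73 cassette in slot mm [1.6 0.1 4.4] rot [0.06 0.12 0.07] F tool [ 1.6 -0.  -0.3] open 7.9 q [ 1.19  1.19 -1.32  2.35  2.12  0.92  0.18]
```

drive_tool --deltas '[[[0,0,0],[0.2,0,0],0.4],[[0,0,0],[0.2,0,0],0.4],[[0,0,0],[0.2,0,0],0.4],[[0,0,0],[0,0,0],0.4],[[0,0,0],[0,0,0],0.4]]'

```text
clock: 19.15
tool_pos: [0.4977, -0.2205, 0.1206]
eef_rot: [-0.012, 0.467, 0.02, 0.884]
contact_force: [-7.6, -1.2, 9.1]
opening: 0.089
```

```bash
python3 -c "
from where2 import *
where(S)"
```

```text
t 19.15 cassette in slot mm [1.9 0.4 0.7] rot [0.03 0.03 0.23] F tool [-11.8  -0.9  -1.2] open 7.9 q [ 1.19  1.2  -1.32  2.35  2.13  0.93  0.18]
```

It's seated: a stop at z = 0.7 mm with 12 N. I'll unload, release and retreat along the slope.

drive_tool --deltas '[[[0,0,0],[-0.15,0,0],0.4],[[0,0,0],[0,0,0],2.6],[[0,0,0],[0,0,0],2.6],[[0,0,0],[0,0,0],2.6],[[0,0,0],[0,0,0],2.6],[[0,0,0],[-1.5,0,0],2.6],[[0,0,0],[-1.5,0,0],2.6],[[0,0,0],[-1.5,0,0],2.6],[[0,0,0],[-1.5,0,0],2.6],[[0,0,0],[0,0,0],2.6]]'

```text
clock: 19.98
tool_pos: [0.4634, -0.2226, 0.1719]
eef_rot: [-0.013, 0.467, 0.019, 0.884]
contact_force: [-0.2, -0.0, -0.7]
opening: 0.297
```

Run:
```python
from look import *
import where2
S=where2.S;st=where2.where(S)
pts=[(x,y,.118) for x in(-.015,.015) for y in(-.004,.004)]+[(-.033,y,.08) for y in(-.004,.004)]
look("w11",S,S@off(z=.07)@G2,pts,(190,60,160,180,2))
s=r.snapshot("scene")["color"][:,:,::-1];t=r.snapshot("top")["color"][:,:,::-1]
k=lambda i,x,y:cv2.resize(i[y:y+60,x:x+80],None,fx=4,fy=4,interpolation=cv2.INTER_CUBIC)
m=np.zeros((600,800,3),np.uint8);m[:360,:320]=cv2.imread("pics/w11.png");m[:240,330:650]=k(s,172,214);m[250:490,330:650]=k(t,180,165)
m[370:580,:280]=cv2.resize(s,(280,210))
cv2.imwrite("pics/fin.png",m)
```

```text
t 19.98 cassette in slot mm [ 2.5 -0.4 62.5] rot [-0.05  0.    0.21] F tool [ 0.5 -0.  -0.6] open 26.1 q [ 1.27  1.07 -1.37  2.4   2.03  0.85  0.18]
19.9833 [ 1.265  1.068 -1.371  2.404  2.03   0.846  0.183] [ 0.4634 -0.2226  0.1719] rot err [ 0.21 -0.    0.05]
1 rows of [0.21, -0.0, 0.05] [-0.75, 0.03, -0.25]
```

View pics/fin.png

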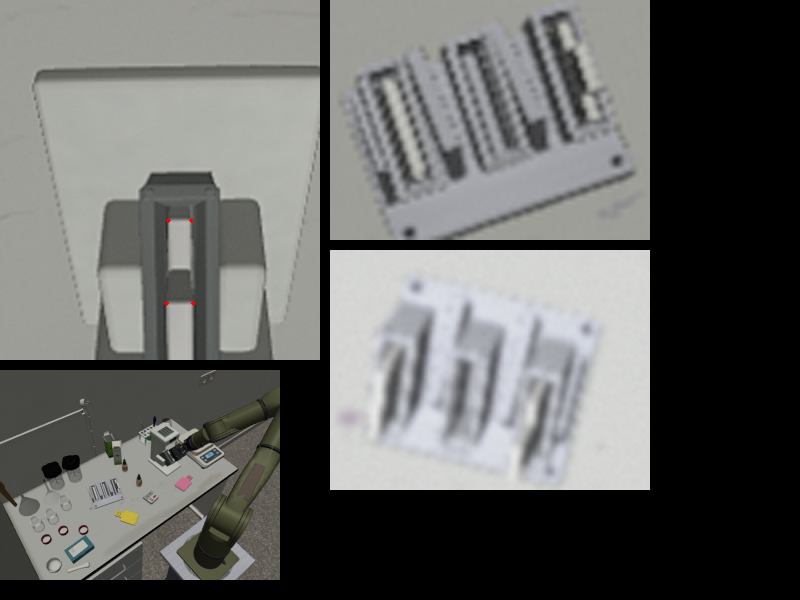

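The fresh tab edges sit on the predicted home dots. The finished cassette is in the right-hand place, the middle place is empty and the dam is unmoved. Handing in.

```bash
python3 -c "
from plant import r
print(r.get_state()['contact_force']);print(r.finish_job())"
```

```text
[ 0.11558144 -0.28845738 -0.72213613]
the job is handed in; nothing more can be done
None
```

I moved the finished cassette from the reader to the rack's free right-hand place, then slid the fresh one from the middle place fully into the reader. The job was handed in at about 20 s of the 72 s allowed; it reports no verdict.

**Finished cassette:** it stopped on the pad at z ≈ 2.1 mm with 5 N on it (2 mm is nominal). I had pressed it to 27 N before unloading and releasing. In the picture it stands at the same depth as the plate beside it. My tool-based and picture-based values for its x differed by about 4 mm, and I did not resolve which was right. The slot's own play keeps it within the allowed range either way.

**Fresh cassette:** it reached the reader floor at z ≈ 0.7 mm with 12 N, x ≈ 1.9 mm and y ≈ 0.4 mm. After release its edges lay on the predicted home position to about a pixel.

**Other things seen:**
- **Transient force:** on the way back, joint 4 reached its range limit and a 17 N reading showed for a moment. It vanished when I moved the arm forward.
- **Bystanders and dam:** in the last picture, the dam and the bystanders in view looked unmoved. I judged this by eye only.
- **Contact at the end:** the tool was clear and the contact force was under 1 N.

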